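# Load the bottle block in run order

### The arm

A 6-joint arm with a two-finger parallel gripper is mounted at the origin on a cart in front of the work surface, level with it; the furniture and walls round the work are solid. World frame = base frame: x ahead of the robot, y to its left, z up, the work surface at z = 0. Lengths are in mm, angles in rad, forces in N, time in s.
With the tool pointing down it reaches from about 350 to 975 mm from the base axis. Payload 7.1 kg.
Tool frame: the origin (TCP) lies at the very end of the fingers, on their centre line; the grasp point (between the pads) lies 19 mm behind it; x points along the fingers, y is the direction in which the jaws open and shut, and the axes are right-handed (so a half turn about x gives the same grasp; the last joint's range is limited). The gripper opens to 88 mm and grips with 3 to 60 N. Pads are 20 mm wide; open, the fingers measure 115 mm over their backs; the gripper's body (75 mm by 178 mm) begins 61 mm behind the grasp point.
Start: joints at [1.084, 0.423, 1.63, -0, 1.089, -0.019], TCP at [281.795, 557.85, 195.775] pointing down, gripper open.
Joint ranges: [-3, 3], [-0.9, 2.11], [0.09, 2.58], [-1.31, 4.45], [0.11, 2.69], [-2.54, 2.54]. Speed limits (rad/s): [2.39, 2.39, 3.01, 3.14, 3.14, 3.14].

### API

Orientations are given as a rotation vector (axis times angle).
In Python, from workcell import ctrl gives the robot as it stands. The module is installed in compiled form; this text tells all that it offers.
- The arm moves only by the tool carry_out, never from a script. Its argument "commands" is a list of rows, each a list of 6 numbers: the shift along the tool's x, y, z in m, then the turn, a rotation vector about the tool's x, y, z in degrees. In form: [[tx, ty, tz, rx, ry, rz], ...]. A call has 1 to 8 rows; each row shifts and turns the pose as measured when the row begins, along the tool's axes as they then stand; what a row does not reach is not made up. A row lasts 1/8 s, in which the tool goes at most 62.5 mm and 10.7 degrees, less where a joint would pass 70% of its speed; a pose out of reach is approached as far as the arm can. A call with a gripper value outside its range is refused whole. "grip" is the closure, from 0 (fully open) to 1 (shut), set as the call begins (left out, the last holds). The fingers move at their own pace and stop on an object; the grip force is fixed at half the most. Time passes only in rows, so rows that do not move let the fingers close. It gives the time, the measured TCP pose, the force and the opening at its end, in the units of the state.
- ctrl.get_obs(): the state, without advancing time (a new reading comes with each control period).
- ctrl.get_image(name): name is "scene" or "side" or "wrist"; returns a dict with "pixels" (420x560x3 uint8, blue, green, red), "intrinsics" (3x3 intrinsics, pixels), "rvec" (rotation vector, rad) and "tvec" (3), from world to camera coordinates, as OpenCV has them. Camera axes: x right, y down, z forward; pixel columns grow to the right and rows downward; lengths in mm; the calibration is good to about 2 mm. A picture is of the moment at which its call begins. There is no depth.
- ctrl.close_job(): hands the job in, once; it reports no verdict.
The state is a dict: "t": time; "qpos": joint angles; "qvel": joint speeds; "joint_torque": joint torques, N m; "ee_pos": TCP position; "orientation": TCP orientation; "ft_force": force on the tool from outside, world axes, zero at the start; "moment": the same for the moment, N m; "width": finger opening in mm.
Only numpy, scipy, OpenCV 4.12 (cv2) and the standard library are available. Lean on these libraries where they do the work, as an engineer would, in place of code of your own. Each camera call takes 0.05 s, during which the arm holds its last target. There are 200 camera calls.

### The job

Load the white bottle block in run order. Of the three amber bottles standing near the block, first stand the shortest in pocket 1 (the one with a single black stud on the rim beside it) and let it go; only then stand the middle-sized one in pocket 2 (two studs). Set each bottle down upright on the pocket's floor, without dropping it.

Things in the scene. Friction and masses are not known exactly. Their poses are not given: they have to be found in the camera images.
- short_bottle_center (a point): The shortest of the three upright amber bottles with black caps that stand near the block (those in the crowd beyond the white gas tap do not count): 99 mm high, body 45 mm wide, cap 28 mm wide over its top 16 mm, 0.1 to 0.2 kg. The point is on its axis, 49.5 mm above its underside; z up. It can be held by the cap from above.
- middle_bottle_center (a point): The middle-sized of those three amber bottles: 126 mm high, body 50 mm wide, cap 28 mm wide over its top 16 mm, 0.13 to 0.27 kg. The point is on its axis, 63 mm above its underside; z up. It can be held by the cap from above. (The biggest, 177 mm high and 70 mm wide, is not needed.)
- pocket_1 (a point): Centre of the floor of pocket 1, 6 mm above the bench; z up. The fixed white block (168 x 192 mm, 40 mm high, turned any way) has four round pockets in a square, centres 80 mm apart, each 70 mm wide and 34 mm deep. One to four black studs (11 mm wide) in a row on its top, along the edge beside each pocket, give that pocket's number.
- pocket_2 (a point): Centre of the floor of pocket 2 (two studs on the rim beside it), 6 mm above the bench; z up. It lies next to pocket 1, along the opposite studded edge, and is the same size.
Things that resemble listed ones, but are neither listed nor needed, are in the scene too. Leave any pink look-alike of the part that bears short_bottle_center alone.

How it is judged (in metres and radians):
On the way, in this order (a step that is already met when the one before it is completed fails the run):
1. the shortest amber bottle stands on the floor of pocket 1, released (horizontal distance between short_bottle_center and pocket_1 below 0.018 m and z of short_bottle_center in the frame of pocket_1 below 0.0565 m and angle between short_bottle_center's own z axis and vertical below 0.17 rad and contact force between the fingers and short_bottle below 0.1 N), for 0.2 s.
2. then the middle-sized amber bottle stands on the floor of pocket 2, released (horizontal distance between middle_bottle_center and pocket_2 below 0.018 m and z of middle_bottle_center in the frame of pocket_2 below 0.07 m and angle between middle_bottle_center's own z axis and vertical below 0.17 rad and contact force between the fingers and middle_bottle below 0.1 N), for 0.2 s.
At the end, for the whole second after the job is handed in: The shortest amber bottle stands in pocket 1 and the middle-sized one in pocket 2, each with its axis within 18 mm of the pocket's centre, its underside within 7 mm of the pocket's floor, upright within 10 degrees, released and at rest (below 0.03 m/s) (all of step 1 and all of step 2 and linear speed of each of short_bottle, middle_bottle below 0.03 m/s); the robot touches nothing.
It fails at once if one of these two bottles is dropped (in free fall at more than 0.6 m/s, a fall of about 18 mm) ((contact force between anything else and short_bottle below 0.05 N and linear speed of short_bottle above 0.6 m/s) or (contact force between anything else and middle_bottle below 0.05 N and linear speed of middle_bottle above 0.6 m/s)).
It fails at once if one of these two bottles is tipped over (leans more than 45 degrees) (angle between any of short_bottle_center, middle_bottle_center's own z axis and vertical above 0.785 rad).
It also fails if it takes over 58 s, if anything falls off the work surface, if the arm or the gripper's body presses on something with over 40 N, if the wrist force passes 120 N, or if a joint passes its speed limit or range.

## Working session

There is one attempt and no reset: what is moved stays moved. The work goes in short steps, Python scripts to look and compute and a tool call to move; the robot and the scene stay as the last step left them, time stands still between calls to the robot, and variables do not carry over. Pictures are saved under pics/ and viewed, about 8 in all and at most 12, crops included, and the job is handed in when it is done.

Besides the shell and the picture viewer there is one more tool, called after "Request:" by a JSON object that holds its "api" and its "payload". carry_out: Moves the arm, as the interface text tells. Its arguments: {"type":"object","properties":{"commands":{"type":"array"},"grip":{"type":"number"}},"required":["commands"]}

```bash
mkdir -p pics
cat > h.py <<'E'
import cv2, numpy as np
from workcell import ctrl
def look(name, save=None):
    d=ctrl.get_image(name); d['K']=np.array(d['intrinsics'],float); d['R']=cv2.Rodrigues(np.array(d['rvec'],float))[0]; d['t']=np.array(d['tvec'],float).reshape(3)
    if save: cv2.imwrite('pics/'+save+'.png',d['pixels'])
    np.savez('last_'+name+'.npz',**{k:d[k] for k in('pixels','K','R','t')})
    return d
def load(name): return dict(np.load('last_'+name+'.npz'))
def ray(d,u,v):
    c=-d['R'].T@d['t']; r=d['R'].T@np.linalg.solve(d['K'],[u,v,1.]); return c,r/np.linalg.norm(r)
def on(d,u,v,z):
    c,r=ray(d,u,v); return c+r*(z-c[2])/r[2]
def proj(d,p):
    q=d['K']@(d['R']@np.array(p,float)+d['t']); return q[:2]/q[2]
E
python3 - <<'E'
from h import *
a=look('scene','scene1');b=look('side','side1');w=look('wrist','wrist1')
for d in(a,b,w):print(-d['R'].T@d['t'],d['K'][0,0])
o=ctrl.get_obs();print(o)
E
```

```text
[-146.91793511 -656.09969122  654.76983039] 529.3169667192892
[499.13208813 425.91989298 608.63853632] 388.5505696457061
[207.13061828 597.06692049 383.55436604] 309.57239661584595
{'t': 0.15, 'qpos': array([ 1.08401264e+00,  4.23690779e-01,  1.63047999e+00,  1.65369153e-05,
        1.08859692e+00, -1.90007752e-02]), 'qvel': array([ 2.51029261e-05, -1.73537475e-03, -2.29320825e-03, -1.04836536e-03,
       -6.45085987e-04,  1.15545315e-03]), 'joint_torque': array([ 2.00253653e-04, -5.44986928e+01, -2.73919845e+01,  6.43548067e-02,
        2.04110291e-02, -6.84432803e-05]), 'ee_pos': array([281.58041733, 557.47231144, 195.17791852]), 'orientation': array([ 0.36591251,  1.53980595, -0.36770724]), 'ft_force': array([-0.27283319,  0.15130725, -0.24866164]), 'moment': array([-0.01972302, -0.01826906,  0.01338038]), 'width': 87.70018144663106}
```

View pics/scene1.png

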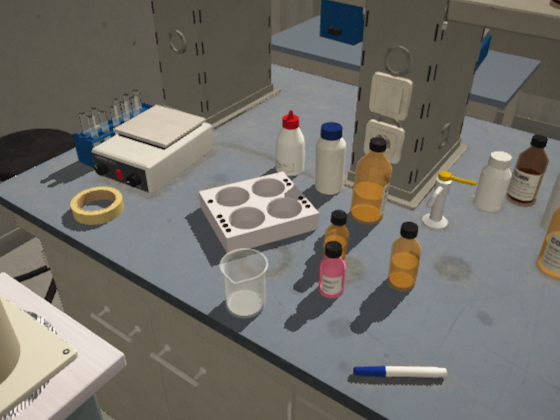

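View pics/side1.png

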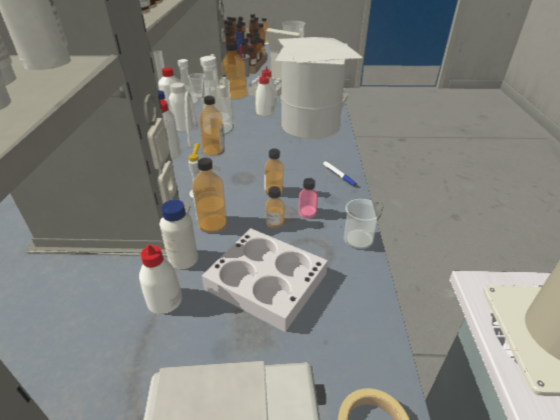

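View pics/wrist1.png

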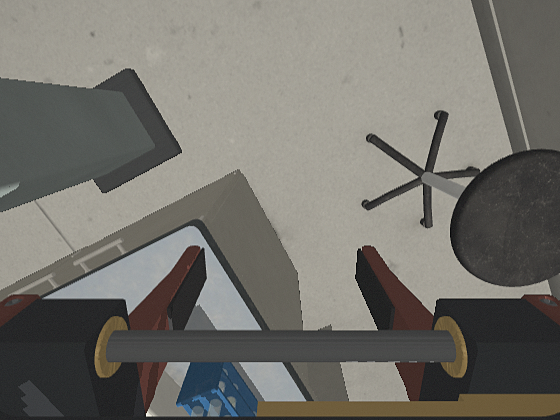

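The short bottle's cap is near (339,217) in the scene view, the middle one's near (409,231) and the pink one's near (333,250). The block is near (258,210). I'll enlarge both views.

Run:
```python
from h import *
a=load('scene');b=load('side')
A=cv2.resize(a['pixels'][165:305,190:430],None,fx=3.2,fy=3.2,interpolation=cv2.INTER_CUBIC)[:, :780]
B=cv2.resize(b['pixels'][140:330,195:335],None,fx=4,fy=4,interpolation=cv2.INTER_CUBIC)[:, :][ :600]
cv2.imwrite('pics/ca.png',A);
cv2.imwrite('pics/cb.png',cv2.resize(b['pixels'][145:325,195:345],None,fx=3.3,fy=3.3,interpolation=cv2.INTER_CUBIC))
# dark blobs
for n,d in(('scene',a),('side',b)):
    m=(d['pixels'].max(2)<50).astype('uint8')
    k,l,s,c=cv2.connectedComponentsWithStats(m)
    for i in range(1,k):
        if 4<=s[i,4]<500 and 150<c[i][0]<450 and 130<c[i][1]<330: print(n,s[i],c[i].round(1))
```

```text
scene [322 133   2   4   5] [322.2 134.8]
scene [370 138  16  14 173] [377.5 144.9]
scene [414 140   4  12  20] [415.7 145.3]
scene [422 140   1   5   5] [422. 142.]
scene [143 142  22   7  22] [153.5 145.1]
scene [421 146   1   4   4] [421.  147.5]
scene [352 153   2  11  15] [352.6 158.4]
scene [409 172   3  11  15] [410.1 177.1]
scene [416 173   1   4   4] [416.  174.5]
scene [284 180   4   1   4] [285.5 180. ]
scene [287 183   4   2   6] [288.5 183.7]
scene [299 196   4   3   9] [300.4 197.3]
scene [209 200   3   2   5] [210.2 200.6]
scene [303 201   3   2   6] [304.  201.5]
scene [306 205   4   2   6] [307.5 205.7]
scene [331 211  16  15 191] [338.6 217.9]
scene [218 215   4   3   7] [219.4 215.9]
scene [221 220   4   2   7] [222.3 220.4]
scene [401 222  17  17 230] [408.8 230. ]
scene [223 224   5   3   9] [225. 225.]
scene [227 229   3   3   7] [227.9 229.7]
scene [325 242  17  16 217] [333.2 249.6]
side [199 163  12   7  57] [205.  166.4]
```

View pics/ca.png

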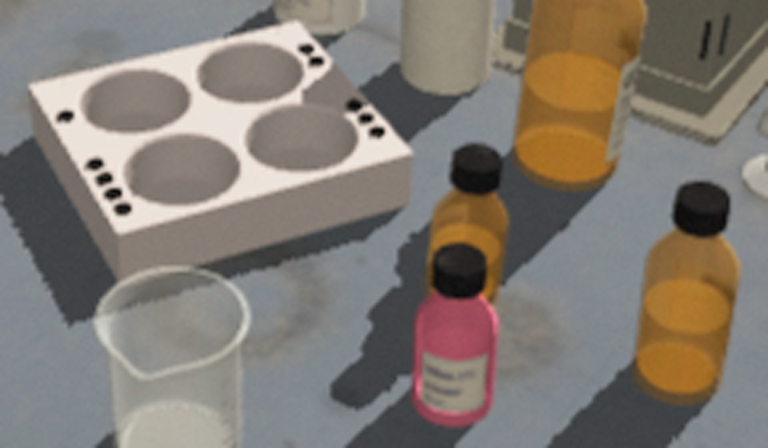

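View pics/cb.png

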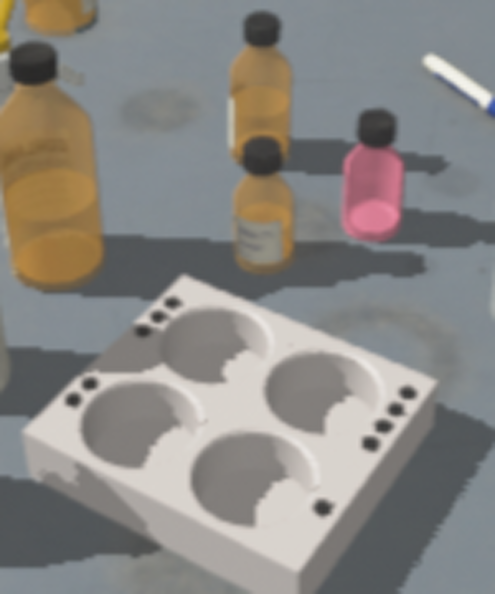

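In the crops, pocket 1 (single stud) is at scene pixel (232.5,196.6) and pocket 2 at (268.4,187.5). In the side view they are at (272,290) and (238,273). The short cap is at scene (338.6,217.9) and side (274.4,192.3). The middle cap is at (408.8,230) and (274.4,153.8).

Run:
```python
from h import *
a=load('scene');b=load('side')
P={'p1':((232.5,196.6),(272,289.8),40),'p2':((268.4,187.5),(237.7,273.5),40),'p3':((284.7,208.1),(260.8,249.5),40),'p4':((247.5,217.8),(292.9,263.8),40),
'short':((338.6,217.9),(274.4,192.3),91),'mid':((408.8,230),(274.4,153.8),118),'pink':((333.2,249.6),(309.2,184.1),91),'big':((377.5,144.9),(205,164.8),169)}
for k,(u,v,z) in P.items():
    c1,r1=ray(a,*u);c2,r2=ray(b,*v)
    s=np.linalg.lstsq(np.c_[r1,-r2],c2-c1,rcond=None)[0];x,y=c1+s[0]*r1,c2+s[1]*r2
    print(k,on(a,*u,z).round(0)[:2],on(b,*v,z).round(0)[:2],'tri',((x+y)/2).round(0),np.linalg.norm(x-y).round(1))
from scipy.spatial.transform import Rotation as R
print(R.from_rotvec(ctrl.get_obs()['orientation']).as_matrix().round(3))
w=load('wrist');print(w['R'].round(2),w['t'])
```

```text
p1 [525. -66.] [527. -58.] tri [528. -62.  37.] 2.3
p2 [ 595. -105.] [596. -98.] tri [ 597. -102.   37.] 2.5
p3 [ 555. -175.] [ 555. -167.] tri [ 556. -172.   37.] 3.3
p4 [ 486. -135.] [ 487. -127.] tri [ 488. -132.   37.] 3.0
short [ 528. -309.] [ 530. -304.] tri [ 531. -308.   88.] 0.6
mid [ 535. -437.] [ 535. -433.] tri [ 535. -436.  117.] 1.3
pink [ 448. -346.] [ 449. -339.] tri [ 450. -344.   88.] 1.6
big [ 677. -301.] [ 680. -294.] tri [ 681. -299.  166.] 0.6
[[-0.001  0.451  0.893]
 [-0.001  0.893 -0.451]
 [-1.    -0.001 -0.   ]]
[[ 0.45  0.89 -0.  ]
 [ 0.85 -0.43  0.31]
 [ 0.27 -0.14 -0.95]] [-625.78726255  -36.76716285  391.84745763]
```

Both views agree to within about 7 mm, and the pockets come out 80 mm apart, as they should. Next I'll write a small planner that gives tool-frame rows along an arc with the jaws radial, and check for neighbouring obstacles.

```bash
cat > plan.py <<'E'
import sys
from h import *
from scipy.spatial.transform import Rotation as Ro
# usage: x y z yaw_deg(of tool y) n -> n rows, cylindrical interpolation, from measured pose
x,y,z,yaw,n=map(float,sys.argv[1:6]);n=int(n)
o=ctrl.get_obs();p=o['ee_pos'];R=Ro.from_rotvec(o['orientation'])
print('t',o['t'],'at',p.round(1),'yaw',np.degrees(np.arctan2(*R.as_matrix()[1::-1,1])).round(1),'w',o['width'].round(1))
c=np.cos(np.radians(yaw));s=np.sin(np.radians(yaw))
G=Ro.from_matrix(np.array([[0,c,s],[0,s,-c],[-1,0,0]]))
W=(G*R.inv()).as_rotvec()
cyl=lambda q:np.array([np.hypot(q[0],q[1]),np.arctan2(q[1],q[0]),q[2]])
a,b=cyl(p),cyl([x,y,z])
pose=lambda f:((lambda q:np.array([q[0]*np.cos(q[1]),q[0]*np.sin(q[1]),q[2]]))(a+f*(b-a)),Ro.from_rotvec(W*f)*R)
for i in range(n):
    (p0,R0),(p1,R1)=pose(i/n),pose((i+1)/n)
    print(list((R0.inv().apply(p1-p0)/1000).round(4)),(R0.inv()*R1).as_rotvec(degrees=True).round(2).tolist())
E
python3 - <<'E'
from h import *
a=load('scene');b=load('side')
for n,d,u,z in(('tower2 base',a,(375,185),0),('tower1',a,(215,120),0),('redcap',b,(163,303),0),('bluecap',b,(182,262),0),('balance',a,(160,140),100),('beaker',a,(245,290),0)):
    print(n,on(d,*u,z).round(0))
E
python3 plan.py 529 -307 280 -30 20; python3 plan.py 529 -307 280 -30 20 | tail -1
```

```text
tower2 base [ 793. -258.    0.]
tower1 [826. 246.   0.]
redcap [741. -53.   0.]
bluecap [ 728. -165.    0.]
balance [535. 141. 100.]
beaker [ 361. -227.    0.]Traceback (most recent call last):
  File "plan.py", line 7, in <module>
    print('t',o['t'],'at',p.round(1),'yaw',np.degrees(np.arctan2(*R.as_matrix()[1::-1,1])).round(1),'w',o['width'].round(1))
                                                                                                        ^^^^^^^^^^^^^^^^
AttributeError: 'float' object has no attribute 'round'
Traceback (most recent call last):
  File "plan.py", line 7, in <module>
    print('t',o['t'],'at',p.round(1),'yaw',np.degrees(np.arctan2(*R.as_matrix()[1::-1,1])).round(1),'w',o['width'].round(1))
                                                                                                        ^^^^^^^^^^^^^^^^
AttributeError: 'float' object has no attribute 'round'
```

```bash
sed -i "s/o\['width'\].round(1)/round(o['width'],1)/" plan.py; python3 plan.py 529 -307 270 -30 20 | sed -n '1,3p;20,21p'
```

```text
t 0.15 at [281.6 557.5 195.2] yaw 63.2 w 87.7
[np.float64(-0.0037), np.float64(-0.0027), np.float64(0.0508)] [4.66, 0.0, 0.0]
[np.float64(-0.0037), np.float64(-0.0027), np.float64(0.0507)] [4.66, 0.0, 0.0]
[np.float64(-0.0037), np.float64(-0.0028), np.float64(0.0498)] [4.66, 0.0, 0.0]
[np.float64(-0.0037), np.float64(-0.0028), np.float64(0.0498)] [4.66, 0.0, 0.0]
```

Request:
{"api": "carry_out", "payload": {"commands": [[-0.05,0,0,0,0,0],[-0.04,0,0,0,0,0],[0,-0.003,0.05,4.66,0,0],[0,-0.003,0.05,4.66,0,0],[0,-0.003,0.05,4.66,0,0],[0,-0.003,0.05,4.66,0,0],[0,-0.003,0.05,4.66,0,0],[0,-0.003,0.05,4.66,0,0]], "grip": 0}}

```text
t: 1.15
ee_pos: [505.9, 354.1, 285.8]
orientation: [0.748, 1.437, -0.756]
ft_force: [0.1, -0.5, -0.6]
width: 87.5
```

Request:
{"api": "carry_out", "payload": {"commands": [[0,-0.003,0.05,4.66,0,0],[0,-0.003,0.05,4.66,0,0],[0,-0.003,0.05,4.66,0,0],[0,-0.003,0.05,4.66,0,0],[0,-0.003,0.05,4.66,0,0],[0,-0.003,0.05,4.66,0,0],[0,-0.003,0.05,4.66,0,0],[0,-0.003,0.05,4.66,0,0]]}}

```text
t: 2.15
ee_pos: [606.8, -39.8, 284.4]
orientation: [1.252, 1.177, -1.264]
ft_force: [0.8, -0.6, 0.7]
width: 87.6
```

```bash
python3 plan.py 529 -307 240 -30 8
```

```text
t 2.15 at [606.8 -39.8 284.4] yaw -3.8 w 87.6
[np.float64(0.0057), np.float64(-0.0005), np.float64(0.035)] [3.27, 0.04, 0.03]
[np.float64(0.0057), np.float64(-0.0005), np.float64(0.035)] [3.27, 0.04, 0.03]
[np.float64(0.0057), np.float64(-0.0005), np.float64(0.035)] [3.27, 0.04, 0.03]
[np.float64(0.0057), np.float64(-0.0006), np.float64(0.0351)] [3.27, 0.04, 0.03]
[np.float64(0.0057), np.float64(-0.0006), np.float64(0.0351)] [3.27, 0.04, 0.03]
[np.float64(0.0056), np.float64(-0.0006), np.float64(0.0351)] [3.27, 0.04, 0.03]
[np.float64(0.0056), np.float64(-0.0006), np.float64(0.0351)] [3.27, 0.04, 0.03]
[np.float64(0.0056), np.float64(-0.0006), np.float64(0.0352)] [3.27, 0.04, 0.03]
```

```bash
python3 -c "
from h import *
look('wrist','wblock')"; cp last_wrist.npz last_wblock.npz
```

Request:
{"api": "carry_out", "payload": {"commands": [[0.0055,-0.0005,0.035,3.3,0,0],[0.0055,-0.0005,0.035,3.3,0,0],[0.0055,-0.0005,0.035,3.3,0,0],[0.0055,-0.0005,0.035,3.3,0,0],[0.0055,-0.0005,0.035,3.3,0,0],[0.0055,-0.0005,0.035,3.3,0,0],[0.0055,-0.0005,0.035,3.3,0,0],[0.0055,-0.0005,0.035,3.3,0,0]]}}

```text
t: 3.2
ee_pos: [522.6, -317.9, 239.7]
orientation: [1.589, 0.898, -1.608]
ft_force: [-0.2, -0.5, 0.5]
width: 88.0
```

Run:
```python
from h import *
w=look('wrist'); b=load('wblock')
cv2.imwrite('pics/pair.png',cv2.resize(np.hstack([b['pixels'],w['pixels']]),(800,300),interpolation=cv2.INTER_AREA))
print(ctrl.get_obs()['ee_pos'])
for n,z,q in(('p1',40,(526,-62)),('p2',40,(596,-102))): print(n,proj(b,[*q,z]))
print('short',proj(w,[529,-307,91]))
```

```text
[ 520.34704304 -320.92435163  238.91322059]
p1 [225.97720897 192.07475047]
p2 [276.3019111  215.20402198]
short [280.73325568 178.78827709]
```

View pics/pair.png

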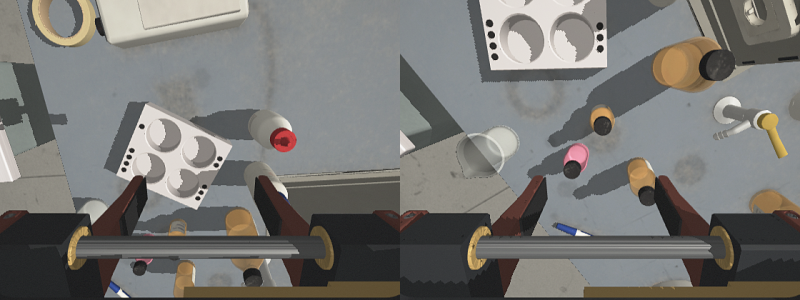

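The left half shows the block from above, with p1 and p2 where predicted, near (161,137) and (197,154). The right half shows the short cap at about (603,125), the pink at (573,168) and the middle at (647,196). Now I'll take exact blob positions.

Run:
```python
from h import *
w=load('wrist'); b=load('wblock')
def blobs(d,x0,y0,x1,y1,lo,hi):
    m=np.zeros(d['pixels'].shape[:2],'uint8');m[y0:y1,x0:x1]=(d['pixels'].max(2)<55)[y0:y1,x0:x1]
    k,l,s,c=cv2.connectedComponentsWithStats(m);return [(c[i],s[i]) for i in range(1,k) if lo<=s[i,4]<=hi]
for c,s in blobs(w,210,140,380,300,60,1500): print('cap',c.round(1),s, 'z91',on(w,*c,91)[:2].round(1),'z118',on(w,*c,118)[:2].round(1))
for c,s in blobs(b,150,130,340,300,4,80): print('stud',c.round(1),s[4],on(b,*c,40)[:2].round(1))
for c,s in blobs(w,110,10,300,110,4,80): print('studw',c.round(1),s[4],on(w,*c,40)[:2].round(1))
```

```text
cap [282.4 176. ] [271 163  25  27 207] z91 [ 532.2 -305.3] z118 [ 535.2 -300.3]
cap [242.5 229.1] [231 225  22  12 106] z91 [ 459.6 -335. ] z118 [ 468.4 -327.6]
cap [242.6 243. ] [229 234  24  16 101] z91 [ 449.9 -349.9] z118 [ 459.4 -341.3]
cap [360.6 276.3] [ 333  248   47   52 1094] z91 [ 549.3 -462.6] z118 [ 550.9 -445. ]
stud [198.1 176.6] 33 [489.1 -36.8]
stud [184.2 210.2] 28 [461.3 -85.4]
stud [180.4 219.4] 29 [453.2 -99.3]
stud [307.3 222. ] 28 [ 641.2 -115.7]
stud [176.7 228.3] 27 [ 445.2 -112.9]
stud [302.5 231. ] 26 [ 633.5 -129.6]
stud [173.  237.1] 27 [ 437.2 -126.8]
stud [187.3 248.7] 7 [ 455.7 -147.4]
stud [285.7 260.9] 28 [ 605.2 -177.9]
stud [281.2 269.2] 25 [ 597.3 -191.9]
stud [276.6 277.3] 22 [ 589.1 -205.8]
studw [124.8  32.2] 73 [461.3 -85.2]
studw [279.3  36.2] 74 [ 605.6 -177.8]
studw [127.5  48.2] 69 [453.5 -99.1]
studw [279.6  52.2] 64 [ 597.6 -191.7]
studw [129.9  64. ] 63 [ 445.3 -113. ]
studw [280.   67.8] 64 [ 589.5 -205.6]
studw [132.   79.1] 61 [ 437.  -126.6]
```

The studs give p1 = (528.6,-59.7) and p2 = (597.9,-99.7), which agree with the first estimate. The short bottle is at about (532,-305). Moving over it now.

```bash
python3 plan.py 532 -305 130 -30 4
```

```text
t 3.25 at [ 520.3 -320.9  238.9] yaw -31.5 w 88.0
[np.float64(0.0272), np.float64(0.0006), np.float64(-0.0052)] [-0.39, 0.16, 0.07]
[np.float64(0.0272), np.float64(0.0006), np.float64(-0.0051)] [-0.39, 0.16, 0.07]
[np.float64(0.0272), np.float64(0.0005), np.float64(-0.0051)] [-0.39, 0.16, 0.07]
[np.float64(0.0272), np.float64(0.0005), np.float64(-0.005)] [-0.39, 0.16, 0.07]
```

Request:
{"api": "carry_out", "payload": {"commands": [[0.028,0.0005,-0.005,-0.4,0.2,0.1],[0.028,0.0005,-0.005,-0.4,0.2,0.1],[0.027,0.0005,-0.005,-0.4,0.2,0.1],[0.026,0.0005,-0.005,-0.4,0.2,0.1],[0,0,0,0,0,0]]}}

```text
t: 3.88
ee_pos: [531.2, -305.2, 126.3]
orientation: [1.586, 0.915, -1.581]
ft_force: [0.8, 0.4, -0.2]
width: 88.1
```

```bash
python3 - <<'E'
from h import *
w=look('wrist','w2');print(proj(w,[532,-305,91]))
m=(w['pixels'].max(2)<55).astype('uint8');k,l,s,c=cv2.connectedComponentsWithStats(m)
for i in range(1,k):
    if s[i,4]>80: print(s[i],c[i].round(1),on(w,*c[i],91)[:2].round(1))
E
python3 plan.py 532 -305 79 -30 3
```

```text
[280.98874661 226.91998817]
[458   0  21  56  97] [468.9  31.2] [ 703.5 -249.2]
[ 54  10  14  15 159] [60.7 17. ] [ 482.2 -112.2]
[275  22  13  15 155] [281.1  28.7] [ 599.8 -187.7]
[ 58  33  15  15 152] [65.3 40.1] [ 475.8 -123.6]
[275  45  13  14 138] [280.9  51.4] [ 593.2 -198.9]
[ 63  56  14  14 144] [69.3 62.3] [ 469.2 -134.8]
[275  67  13  13 126] [280.9  73.1] [ 586.7 -210.2]
[ 67  78  14  13 132] [73.1 83.6] [ 462.5 -146. ]
[ 513   84   47   74 1894] [533.8 119.3] [ 724.1 -323.8]
[265 208  36  39 344] [281.8 221.6] [ 534.7 -301.5]
[ 167  249   40   82 1515] [187. 294.] [ 434.7 -317.5]
[ 355  248   40   82 1547] [374.1 293.9] [ 569.3 -395.2]
[204 289  35  37 648] [219.4 305.1] [ 452.1 -339.9]
[    0   296   560   124 10527] [106.5 369.8] [ 325.7 -345.7]
[ 418  296  142  105 8271] [493.9 349.1] [ 637.6 -499.8]
[350 362  39  25 368] [368.1 372.5] [ 529.9 -467.6]
t 3.925 at [ 532.1 -305.9  127.6] yaw -30.0 w 87.4
[np.float64(0.0162), np.float64(-0.0002), np.float64(-0.0002)] [0.0, -0.05, -0.06]
[np.float64(0.0162), np.float64(-0.0002), np.float64(-0.0002)] [0.0, -0.05, -0.06]
[np.float64(0.0162), np.float64(-0.0002), np.float64(-0.0002)] [0.0, -0.05, -0.06]
```

View pics/w2.png

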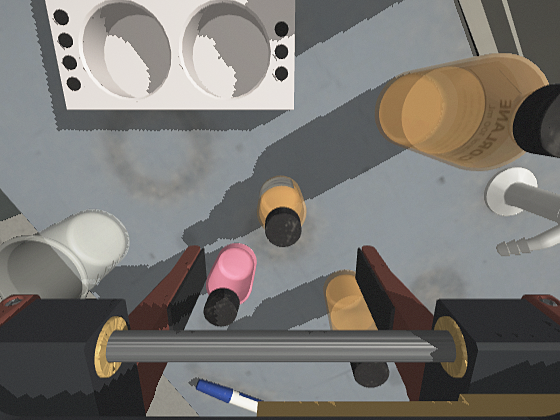

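The short cap's bounding box is centred at (283,227.5) and the prediction was (281,227), so the gripper is aligned. Descending and gripping.

Request:
{"api": "carry_out", "payload": {"commands": [[0.016,0,0,0,0,0],[0.016,0,0,0,0,0],[0.016,0,0,0,0,0],[0,0,0,0,0,0]]}}

```text
t: 4.42
ee_pos: [533.5, -306.8, 78.7]
orientation: [1.587, 0.909, -1.577]
ft_force: [0.0, -0.1, 0.6]
width: 88.2
```

Request:
{"api": "carry_out", "payload": {"commands": [[0,0,0,0,0,0],[0,0,0,0,0,0],[0,0,0,0,0,0],[0,0,0,0,0,0],[0,0,0,0,0,0],[0,0,0,0,0,0]], "grip": 1}}

```text
t: 5.18
ee_pos: [534.6, -307.5, 80.2]
orientation: [1.588, 0.907, -1.575]
ft_force: [-0.0, -0.4, -0.4]
width: 31.7
```

Request:
{"api": "carry_out", "payload": {"commands": [[0,0,0,0,0,0],[0,0,0,0,0,0],[0,0,0,0,0,0]]}}

```text
t: 5.55
ee_pos: [534.5, -307.5, 80.2]
orientation: [1.588, 0.907, -1.575]
ft_force: [-0.6, 0.1, -0.5]
width: 2.2
```

```bash
python3 plan.py 534 -307 180 -30 4|head -1
```

```text
t 5.55 at [ 534.5 -307.5   80.2] yaw -30.0 w 2.2
```

The fingers shut to 2 mm without holding anything, so I'll look before moving.

Run:
```python
from h import *
w=look('wrist');a=look('scene');b=look('side')
A=cv2.resize(a['pixels'][170:310,280:440],None,fx=2.6,fy=2.6);B=cv2.resize(b['pixels'][140:280,230:330],None,fx=2.6,fy=2.6)
W=cv2.resize(w['pixels'],(485,364))
im=np.hstack([A,B,np.zeros_like(B[:,:0])]); cv2.imwrite('pics/miss.png',im); cv2.imwrite('pics/missw.png',w['pixels'])
print(im.shape)
```

```text
(364, 676, 3)
```

View pics/miss.png

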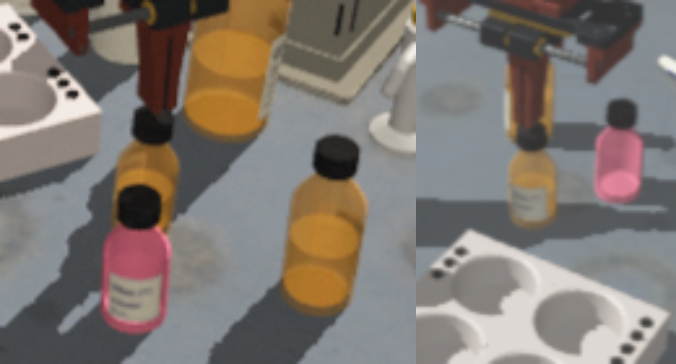

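Run:
```python
from h import *
a=load('scene');b=load('side');w=load('wrist')
for z in(80,99,110,120): print(z,[proj(d,[534.5,-307.5,z]).round(1) for d in(a,b,w)])
for d,x0,y0 in((a,320,190),(b,255,165)):
    m=np.zeros(d['pixels'].shape[:2],'uint8');m[y0:y0+45,x0:x0+40]=(d['pixels'].max(2)<50)[y0:y0+45,x0:x0+40]
    k,l,s,c=cv2.connectedComponentsWithStats(m);print([ (s[i].tolist(),c[i].round(1)) for i in range(1,k) if s[i,4]>20])
```

```text
80 [array([339. , 220.7]), array([272.7, 195.3]), array([280.3, 246.5])]
99 [array([339.8, 212.2]), array([272.6, 188.5]), array([280.6, 259.6])]
110 [array([340.2, 207.2]), array([272.6, 184.6]), array([280.8, 268.3])]
120 [array([340.6, 202.5]), array([272.5, 180.9]), array([281. , 277.2])]
[([331, 190, 16, 36, 210], array([339.4, 215.2]))]
[]
```

View pics/missw.png

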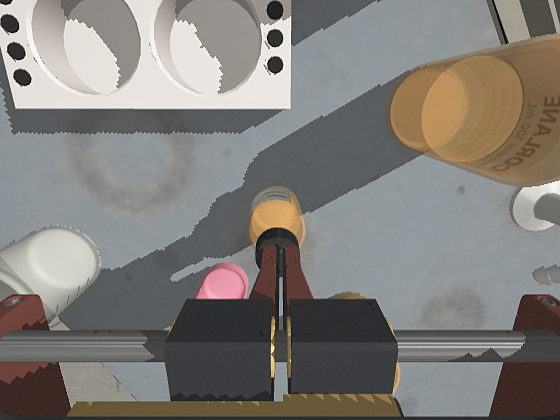

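Run:
```python
from h import *
a=load('scene');b=load('side');w=load('wrist')
c=lambda d,u,v,r,f:cv2.resize(d['pixels'][v-r:v+r,u-r:u+r],(264,264),interpolation=cv2.INTER_CUBIC)
im=np.hstack([c(a,339,215,24,0),c(b,274,193,24,0),c(w,280,230,45,0)])
# brighten
im=np.clip(255*(im/255.)**0.5,0,255).astype('uint8')
cv2.imwrite('pics/z.png',im)
```

```text
(no output)
```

View pics/z.png

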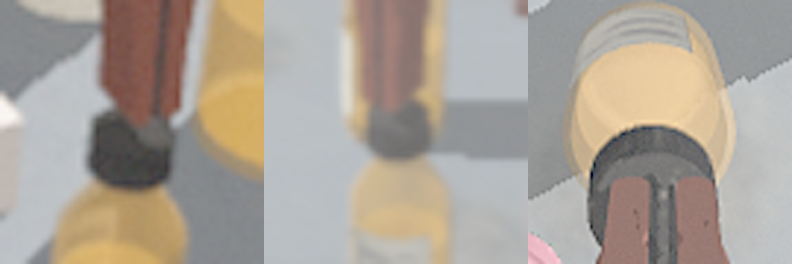

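Run:
```python
from h import *
D=[load('scene'),load('side'),load('wrist')];U=[(340.5,212.8),(272.9,187.2),(280,245.7)]
from scipy.optimize import least_squares
for S in((0,1),(0,2),(1,2),(0,1,2)):
    r=least_squares(lambda p:np.concatenate([proj(D[i],p)-U[i] for i in S]),[534,-307,90]);print(S,r.x.round(1),np.abs(r.fun).max().round(1))
print(-D[2]['R'].T@D[2]['t'],ctrl.get_obs()['ft_force'],ctrl.get_obs()['ee_pos'])
```

```text
(0, 1) [ 533.3 -310.1  100. ] 0.3
(0, 2) [ 537.7 -302.4   92.6] 2.6
(1, 2) [ 540.  -296.5  106.8] 3.0
(0, 1, 2) [ 537.8 -301.9   95.5] 4.0
[ 575.98754078 -232.45424559  268.82677285] [-0.14723806 -0.87042423 -0.79651373] [ 534.51283451 -307.46921056   80.16799115]
```

In the views, the fingertips sit on top of the cap at z ≈ 100, though the reading says 80. The reported TCP is therefore about 19–20 mm beyond the real fingertips. I'll open, go 20 mm lower and grip again; in the worst case that holds the bottle by its body.

Request:
{"api": "carry_out", "payload": {"commands": [[-0.005,0,0,0,0,0],[0,0,0,0,0,0],[0,0,0,0,0,0],[0,0,0,0,0,0],[0,0,0,0,0,0],[0,0,0,0,0,0],[0,0,0,0,0,0],[0,0,0,0,0,0]], "grip": 0}}

```text
t: 6.7
ee_pos: [534.4, -307.4, 85.5]
orientation: [1.588, 0.907, -1.575]
ft_force: [0.4, 0.3, 0.5]
width: 77.3
```

Request:
{"api": "carry_out", "payload": {"commands": [[0,0,0,0,0,0],[0.01,0,0,0,0,0],[0.01,0,0,0,0,0],[0.005,0,0,0,0,0],[0,0,0,0,0,0]]}}

```text
t: 7.32
ee_pos: [534.2, -307.2, 58.0]
orientation: [1.588, 0.908, -1.576]
ft_force: [-0.2, -0.0, -0.5]
width: 87.3
```

Request:
{"api": "carry_out", "payload": {"commands": [[0,0,0,0,0,0],[0,0,0,0,0,0],[0,0,0,0,0,0],[0,0,0,0,0,0],[0,0,0,0,0,0],[0,0,0,0,0,0],[0,0,0,0,0,0],[0,0,0,0,0,0]], "grip": 1}}

```text
t: 8.32
ee_pos: [534.7, -307.5, 58.7]
orientation: [1.588, 0.907, -1.576]
ft_force: [-0.8, 0.2, 0.0]
width: 26.9
```

Run:
```python
from h import *
a=look('scene');b=look('side');w=look('wrist')
c=lambda d,u,v,r:cv2.resize(d['pixels'][v-r:v+r,u-r:u+r],(264,264),interpolation=cv2.INTER_CUBIC)
im=np.hstack([c(a,339,220,40),c(b,274,200,40),c(w,280,230,80)])
cv2.imwrite('pics/z2.png',np.clip(255*(im/255.)**0.6,0,255).astype('uint8'))
print(ctrl.get_obs())
```

```text
{'t': 8.475, 'qpos': array([-0.54267779,  0.58484614,  1.73408598,  0.003661  ,  0.81338591,
       -0.02159276]), 'qvel': array([ 0.0023559 ,  0.00077559,  0.00124937,  0.00059857, -0.00070706,
        0.00109384]), 'joint_torque': array([-2.21325498e-02, -5.75675225e+01, -2.11455202e+01,  5.42826648e-02,
       -1.14378654e-03,  1.26268733e-03]), 'ee_pos': array([ 534.6920947 , -307.51768734,   58.71386885]), 'orientation': array([ 1.58787982,  0.90693937, -1.57543583]), 'ft_force': array([ 0.1366025 ,  0.74961465, -0.40992657]), 'moment': array([-0.07234565,  0.02767721,  0.00053966]), 'width': 26.74855156376927}
```

The grip shows 26.9 mm, which is the 28 mm cap, so it is held. The TCP reading is about 20 mm low in z. Set-down in the pocket should then read about 58.7 + 6 ≈ 65. Lifting gently.

Request:
{"api": "carry_out", "payload": {"commands": [[-0.01,0,0,0,0,0],[-0.015,0,0,0,0,0],[-0.02,0,0,0,0,0],[-0.02,0,0,0,0,0],[-0.015,0,0,0,0,0],[0,0,0,0,0,0]]}}

```text
t: 9.22
ee_pos: [534.1, -307.4, 145.0]
orientation: [1.588, 0.906, -1.575]
ft_force: [0.2, -0.0, -2.3]
width: 27.3
```

```bash
python3 plan.py 528.6 -59.7 138 -6.4 8; python3 -c "
from h import *
print(ctrl.get_obs()['ft_force'])"
```

```text
t 9.225 at [ 534.1 -307.4  145. ] yaw -30.0 w 27.3
[np.float64(0.0008), np.float64(-0.0114), np.float64(-0.031)] [-2.95, -0.0, -0.08]
[np.float64(0.0008), np.float64(-0.0114), np.float64(-0.0305)] [-2.95, -0.0, -0.08]
[np.float64(0.0008), np.float64(-0.0113), np.float64(-0.0299)] [-2.95, -0.0, -0.08]
[np.float64(0.0008), np.float64(-0.0113), np.float64(-0.0294)] [-2.95, -0.0, -0.08]
[np.float64(0.0008), np.float64(-0.0113), np.float64(-0.0289)] [-2.95, -0.0, -0.08]
[np.float64(0.0008), np.float64(-0.0113), np.float64(-0.0283)] [-2.95, -0.0, -0.08]
[np.float64(0.0008), np.float64(-0.0112), np.float64(-0.0278)] [-2.95, -0.0, -0.08]
[np.float64(0.0009), np.float64(-0.0112), np.float64(-0.0272)] [-2.95, -0.0, -0.08]
[ 0.19593016 -0.01403107 -2.33888579]
```

The extra 2 N shows the bottle is held. Carrying it to pocket 1.

Request:
{"api": "carry_out", "payload": {"commands": [[0,-0.006,-0.016,-1.5,0,0],[0,-0.0115,-0.031,-3,0,0],[0,-0.0115,-0.03,-3,0,0],[0,-0.0115,-0.03,-3,0,0],[0,-0.0115,-0.029,-3,0,0],[0,-0.0115,-0.029,-3,0,0],[0,-0.0115,-0.028,-3,0,0],[0,-0.0115,-0.028,-3,0,0]]}}

```text
t: 10.22
ee_pos: [523.4, -58.2, 138.2]
orientation: [1.292, 1.156, -1.29]
ft_force: [0.5, -0.0, -1.6]
width: 27.3
```

Request:
{"api": "carry_out", "payload": {"commands": [[0,-0.003,-0.008,-1,0,0],[0,0,0,0,0,0]]}}

```text
t: 10.48
ee_pos: [519.6, -46.8, 137.1]
orientation: [1.275, 1.17, -1.276]
ft_force: [0.4, 0.3, -1.4]
width: 26.8
```

```bash
python3 plan.py 528.6 -59.7 100 -6.4 3
python3 - <<'E'
from h import *
a=look('scene');b=look('side');
im=np.hstack([cv2.resize(a['pixels'][120:260,180:320],(400,400)),cv2.resize(b['pixels'][180:320,205:345],(400,400))])
cv2.imwrite('pics/over.png',im)
def amber(d,x0,y0,x1,y1):
    h=cv2.cvtColor(d['pixels'],cv2.COLOR_BGR2HSV);m=cv2.inRange(h,(8,110,70),(25,255,255));q=np.zeros_like(m);q[y0:y1,x0:x1]=m[y0:y1,x0:x1]
    k,l,s,c=cv2.connectedComponentsWithStats(q);i=1+s[1:,4].argmax();return s[i],c[i]
o=ctrl.get_obs()['ee_pos']
for d,r in((a,(180,120,320,260)),(b,(205,180,345,330))):
    s,c=amber(d,*r);print(s,c.round(1),'pred bottle base/shoulder',proj(d,[o[0],o[1],o[2]-58]).round(1),proj(d,[o[0],o[1],o[2]+10]).round(1))
E
```

```text
t 10.475 at [519.6 -46.8 137.1] yaw -5.1 w 26.8
[np.float64(0.0123), np.float64(0.0034), np.float64(0.004)] [0.43, -0.03, 0.06]
[np.float64(0.0123), np.float64(0.0034), np.float64(0.004)] [0.43, -0.03, 0.06]
[np.float64(0.0123), np.float64(0.0034), np.float64(0.004)] [0.43, -0.03, 0.06]
[210 146  22  38 712] [220.3 165.2] pred bottle base/shoulder [223.  178.8] [221. 149.]
[205 180  21  51 642] [211.9 209.9] pred bottle base/shoulder [275.1 280. ] [274.8 252.8]
```

Request:
{"api": "carry_out", "payload": {"commands": [[0.009,0.003,0.004,0.4,0,0],[0.009,0.003,0.004,0.4,0,0],[0.009,0.003,0.004,0.4,0,0],[0,0,0,0,0,0]]}}

```text
t: 11.08
ee_pos: [528.5, -63.8, 107.6]
orientation: [1.295, 1.155, -1.296]
ft_force: [-0.4, -0.3, -1.5]
width: 26.6
```

```bash
python3 plan.py 528.6 -59.7 66 -6.4 4
python3 - <<'E'
from h import *
b=look('side');a=look('scene');o=ctrl.get_obs()['ee_pos']
c=lambda d,u,v,r:cv2.resize(d['pixels'][v-r:v+r,u-r:u+r],(390,390),interpolation=cv2.INTER_CUBIC)
cv2.imwrite('pics/over.png',np.hstack([c(a,232,185,45),c(b,270,270,50)]))
for n,d,x0,y0,x1,y1 in(('a',a,180,140,290,260),('b',b,240,220,345,330)):
    h=cv2.cvtColor(d['pixels'],cv2.COLOR_BGR2HSV);m=cv2.inRange(h,(8,90,60),(25,255,255));q=np.zeros_like(m);q[y0:y1,x0:x1]=m[y0:y1,x0:x1]
    k,l,s,c2=cv2.connectedComponentsWithStats(q);i=1+s[1:,4].argmax();print(n,s[i],c2[i].round(1),'pred base',proj(d,[o[0],o[1],o[2]-58]).round(1),'p1 at same height',proj(d,[528.6,-59.7,o[2]-58]).round(1))
E
```

```text
t 11.075 at [528.5 -63.8 107.6] yaw -6.7 w 26.6
[np.float64(0.0104), np.float64(-0.0001), np.float64(-0.001)] [-0.07, -0.02, 0.04]
[np.float64(0.0104), np.float64(-0.0001), np.float64(-0.001)] [-0.07, -0.02, 0.04]
[np.float64(0.0104), np.float64(-0.0001), np.float64(-0.001)] [-0.07, -0.02, 0.04]
[np.float64(0.0104), np.float64(-0.0001), np.float64(-0.001)] [-0.07, -0.02, 0.04]
a [220 160  22  39 759] [230.7 179.6] pred base [232.6 191.3] p1 at same height [231.1 190.7]
b [261 257  23  33 395] [271.4 267.1] pred base [270.8 284. ] p1 at same height [270.9 285.5]
```

View pics/over.png

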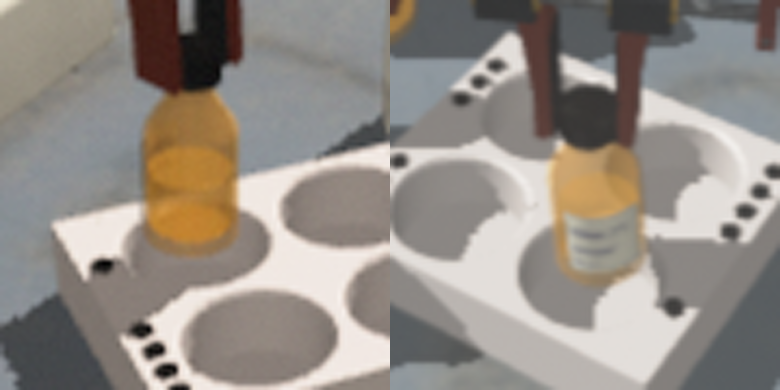

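The bottle hangs upright over pocket 1, within a few mm in both views. Lowering it.

Request:
{"api": "carry_out", "payload": {"commands": [[0.01,0,-0.0015,0,0,0],[0.01,0,-0.0015,0,0,0],[0.01,0,-0.001,0,0,0],[0.006,0,0,0,0,0],[0,0,0,0,0,0]]}}

```text
t: 11.8
ee_pos: [529.1, -58.6, 69.9]
orientation: [1.294, 1.155, -1.294]
ft_force: [-0.3, -0.0, -1.4]
width: 27.0
```

Request:
{"api": "carry_out", "payload": {"commands": [[0.002,0,0,0,0,0],[0,0,0,0,0,0],[0.0015,0,0,0,0,0],[0,0,0,0,0,0]]}}

```text
t: 12.3
ee_pos: [529.7, -58.7, 66.8]
orientation: [1.295, 1.154, -1.293]
ft_force: [0.8, -0.2, -2.3]
width: 26.6
```

Request:
{"api": "carry_out", "payload": {"commands": [[0.0015,0,0,0,0,0],[0,0,0,0,0,0]]}}

```text
t: 12.55
ee_pos: [529.8, -58.8, 65.4]
orientation: [1.295, 1.154, -1.293]
ft_force: [-0.2, 0.8, -1.1]
width: 26.6
```

Request:
{"api": "carry_out", "payload": {"commands": [[0.001,0,0,0,0,0],[0,0,0,0,0,0]]}}

```text
t: 12.8
ee_pos: [530.1, -58.8, 64.8]
orientation: [1.295, 1.153, -1.293]
ft_force: [-1.0, 0.4, -0.4]
width: 26.9
```

Request:
{"api": "carry_out", "payload": {"commands": [[0.001,0,0,0,0,0],[0,0,0,0,0,0]]}}

```text
t: 13.05
ee_pos: [530.3, -58.8, 64.8]
orientation: [1.295, 1.153, -1.293]
ft_force: [-0.5, -1.4, -1.7]
width: 27.1
```

The z reading stalls at 64.8, where the floor was predicted, so the bottle is down. Releasing it and backing straight up.

Request:
{"api": "carry_out", "payload": {"commands": [[0,0,0,0,0,0],[0,0,0,0,0,0],[0,0,0,0,0,0],[0,0,0,0,0,0],[0,0,0,0,0,0],[0,0,0,0,0,0]], "grip": 0}}

```text
t: 13.8
ee_pos: [530.7, -58.8, 64.6]
orientation: [1.296, 1.152, -1.292]
ft_force: [0.3, 0.4, 0.2]
width: 83.2
```

Request:
{"api": "carry_out", "payload": {"commands": [[-0.01,0,0,0,0,0],[-0.03,0,0,0,0,0],[-0.04,0,0,0,0,0],[-0.04,0,0,0,0,0],[-0.03,0,0,0,0,0],[0,0,0,0,0,0]]}}

```text
t: 14.55
ee_pos: [530.6, -59.1, 222.2]
orientation: [1.296, 1.151, -1.291]
ft_force: [0.7, 0.3, -0.4]
width: 87.9
```

```bash
cat > chk.py <<'E'
from h import *
import sys
a=look('scene');b=look('side')
def cap(d,p,r=14):
    u,v=proj(d,p).round().astype(int);m=np.zeros(d['pixels'].shape[:2],'uint8');m[v-r:v+r,u-r:u+r]=(d['pixels'].max(2)<50)[v-r:v+r,u-r:u+r]
    k,l,s,c=cv2.connectedComponentsWithStats(m)
    if k<2: return None
    i=1+s[1:,4].argmax();return s[i].tolist(),c[i].round(1),on(d,*c[i],p[2])[:2].round(1)
for n,p in(('short p1',(528.6,-59.7,97)),('mid p2',(597.9,-99.7,124)),('short orig',(532,-305,91)),('mid orig',(535,-434,118))): print(n,cap(a,p),cap(b,p))
E
python3 chk.py; python3 plan.py 537 -433 190 -39 12
```

```text
short p1 ([223, 167, 14, 12, 142], array([229.2, 172.7]), array([523.4, -62.1])) None
mid p2 None None
short orig None None
mid orig ([401, 222, 17, 17, 233], array([408.9, 230.4]), array([ 533.9, -437.4])) None
t 14.65 at [528.8 -58.9 219.4] yaw -6.6 w 87.9
[np.float64(0.0024), np.float64(0.0127), np.float64(0.0257)] [2.7, -0.0, 0.01]
[np.float64(0.0024), np.float64(0.0126), np.float64(0.0264)] [2.7, -0.0, 0.01]
[np.float64(0.0024), np.float64(0.0126), np.float64(0.027)] [2.7, -0.0, 0.01]
[np.float64(0.0024), np.float64(0.0126), np.float64(0.0276)] [2.7, -0.0, 0.01]
[np.float64(0.0024), np.float64(0.0126), np.float64(0.0282)] [2.7, -0.0, 0.01]
[np.float64(0.0024), np.float64(0.0126), np.float64(0.0289)] [2.7, -0.0, 0.01]
[np.float64(0.0024), np.float64(0.0126), np.float64(0.0295)] [2.7, -0.0, 0.01]
[np.float64(0.0024), np.float64(0.0125), np.float64(0.0301)] [2.7, -0.0, 0.01]
[np.float64(0.0024), np.float64(0.0125), np.float64(0.0307)] [2.7, -0.0, 0.01]
[np.float64(0.0024), np.float64(0.0125), np.float64(0.0313)] [2.7, -0.0, 0.01]
[np.float64(0.0024), np.float64(0.0125), np.float64(0.032)] [2.7, -0.0, 0.01]
[np.float64(0.0024), np.float64(0.0125), np.float64(0.0326)] [2.7, -0.0, 0.01]
```

The short cap in pocket 1 measures within about 5 mm of centre after allowing for the scene camera's bias, and the fingers are clear. Next is the middle bottle.

Request:
{"api": "carry_out", "payload": {"commands": [[0,0.0125,0.026,2.7,0,0],[0,0.0125,0.026,2.7,0,0],[0,0.0125,0.027,2.7,0,0],[0,0.0125,0.028,2.7,0,0],[0,0.0125,0.028,2.7,0,0],[0,0.0125,0.029,2.7,0,0],[0,0.0125,0.029,2.7,0,0],[0,0.0125,0.03,2.7,0,0]]}}

```text
t: 15.65
ee_pos: [553.7, -301.2, 202.2]
orientation: [1.559, 0.954, -1.588]
ft_force: [-0.2, -0.5, 0.0]
width: 88.0
```

Request:
{"api": "carry_out", "payload": {"commands": [[0,0.0125,0.031,2.7,0,0],[0,0.0125,0.031,2.7,0,0],[0,0.0125,0.031,2.7,0,0],[0,0.006,0.015,2.7,0,0],[0,0,0,0,0,0]]}}

```text
t: 16.27
ee_pos: [527.4, -417.7, 190.4]
orientation: [1.688, 0.831, -1.737]
ft_force: [-0.2, 0.2, 0.3]
width: 87.7
```

```bash
python3 - <<'E'
from h import *
w=look('wrist','w3');a=load('scene');b=load('side');print('pred',proj(w,[537,-432,118]),proj(w,[537,-432,126]))
print('tap base',on(a,435,222,0).round(0),'tap top z~110',on(a,440,182,100).round(0), on(a,475,183,100).round(0))
m=(w['pixels'].max(2)<55).astype('uint8');k,l,s,c=cv2.connectedComponentsWithStats(m)
for i in range(1,k):
    if 100<s[i,4]<4000:
        x,y,ww,hh=s[i,:4];q=(x+ww/2-.5,y+hh/2-.5);print(s[i],'ctr118',on(w,*q,118)[:2].round(1))
E
python3 plan.py 537 -432 150 -39 4
```

```text
pred [302.79354982 217.20822884] [303.029912   220.31843119]
tap base [ 741. -422.    0.] tap top z~110 [ 733. -416.  100.] [ 769. -473.  100.]
[ 17   2  12  12 105] ctr118 [ 478.9 -168.9]
[160 178  34  30 540] ctr118 [ 465.3 -343.7]
[291 202  31  34 617] ctr118 [ 538.4 -434.8]
[ 166  248   40   82 1505] ctr118 [ 401.5 -417.3]
[ 355  248   41   82 1570] ctr118 [ 545.  -531.5]
[ 471  361   89   33 1785] ctr118 [ 596.8 -707.2]
t 16.325 at [ 527.5 -416.9  190.3] yaw -40.0 w 87.9
[np.float64(0.0099), np.float64(0.0047), np.float64(0.0013)] [-0.24, 0.12, 0.62]
[np.float64(0.01), np.float64(0.0046), np.float64(0.0013)] [-0.24, 0.12, 0.62]
[np.float64(0.01), np.float64(0.0044), np.float64(0.0014)] [-0.24, 0.12, 0.62]
[np.float64(0.01), np.float64(0.0043), np.float64(0.0014)] [-0.24, 0.12, 0.62]
```

The wrist view puts the middle bottle at (538,-435), which agrees with the fixed cameras. Aligning (including a 2.5° tilt) and lowering.

Request:
{"api": "carry_out", "payload": {"commands": [[0.01,0.005,0.0015,-0.2,0.1,0.6],[0.01,0.005,0.0015,-0.2,0.1,0.6],[0.01,0.005,0.0015,-0.2,0.1,0.6],[0.01,0.005,0.0015,-0.2,0.1,0.6],[0,0,0,0,0,0]]}}

```text
t: 16.95
ee_pos: [539.7, -431.2, 146.1]
orientation: [1.688, 0.809, -1.689]
ft_force: [0.0, -0.5, -0.1]
width: 87.7
```

```bash
python3 plan.py 538 -434 86 -39 5
```

```text
t 16.95 at [ 539.7 -431.2  146.1] yaw -38.8 w 87.7
[np.float64(0.012), np.float64(0.0001), np.float64(0.0006)] [0.03, 0.0, 0.0]
[np.float64(0.012), np.float64(0.0001), np.float64(0.0006)] [0.03, 0.0, 0.0]
[np.float64(0.012), np.float64(0.0001), np.float64(0.0006)] [0.03, 0.0, 0.0]
[np.float64(0.012), np.float64(0.0001), np.float64(0.0006)] [0.03, 0.0, 0.0]
[np.float64(0.012), np.float64(0.0001), np.float64(0.0006)] [0.03, 0.0, 0.0]
```

Request:
{"api": "carry_out", "payload": {"commands": [[0.012,0,0.0006,0,0,0],[0.012,0,0.0006,0,0,0],[0.012,0,0.0006,0,0,0],[0.012,0,0.0006,0,0,0],[0.01,0,0.0006,0,0,0],[0,0,0,0,0,0]]}}

```text
t: 17.7
ee_pos: [537.4, -433.6, 83.6]
orientation: [1.688, 0.809, -1.689]
ft_force: [0.1, -0.8, -1.2]
width: 87.6
```

Request:
{"api": "carry_out", "payload": {"commands": [[0,0,0,0,0,0],[0,0,0,0,0,0],[0,0,0,0,0,0],[0,0,0,0,0,0],[0,0,0,0,0,0],[0,0,0,0,0,0],[0,0,0,0,0,0],[0,0,0,0,0,0]], "grip": 1}}

```text
t: 18.7
ee_pos: [538.4, -434.4, 85.4]
orientation: [1.689, 0.806, -1.687]
ft_force: [-0.5, 1.3, -0.4]
width: 26.6
```

Held at 26.6 mm. The set-down reading should be about 91.4. Lifting.

Request:
{"api": "carry_out", "payload": {"commands": [[-0.01,0,0,0,0,0],[-0.015,0,0,0,0,0],[-0.02,0,0,0,0,0],[-0.02,0,0,0,0,0],[-0.015,0,0,0,0,0],[0,0,0,0,0,0]]}}

```text
t: 19.45
ee_pos: [538.8, -434.7, 172.9]
orientation: [1.689, 0.804, -1.686]
ft_force: [0.7, 0.4, -1.2]
width: 26.3
```

```bash
python3 plan.py 597.9 -99.7 165 -9.5 12
```

```text
t 19.45 at [ 538.8 -434.7  172.9] yaw -38.8 w 26.3
[np.float64(0.0006), np.float64(-0.0078), np.float64(-0.0293)] [-2.44, 0.01, -0.02]
[np.float64(0.0006), np.float64(-0.0078), np.float64(-0.029)] [-2.44, 0.01, -0.02]
[np.float64(0.0006), np.float64(-0.0078), np.float64(-0.0287)] [-2.44, 0.01, -0.02]
[np.float64(0.0006), np.float64(-0.0078), np.float64(-0.0284)] [-2.44, 0.01, -0.02]
[np.float64(0.0006), np.float64(-0.0078), np.float64(-0.0281)] [-2.44, 0.01, -0.02]
[np.float64(0.0006), np.float64(-0.0078), np.float64(-0.0278)] [-2.44, 0.01, -0.02]
[np.float64(0.0006), np.float64(-0.0078), np.float64(-0.0275)] [-2.44, 0.01, -0.02]
[np.float64(0.0006), np.float64(-0.0078), np.float64(-0.0272)] [-2.44, 0.01, -0.02]
[np.float64(0.0006), np.float64(-0.0078), np.float64(-0.0269)] [-2.44, 0.01, -0.02]
[np.float64(0.0006), np.float64(-0.0078), np.float64(-0.0265)] [-2.44, 0.01, -0.02]
[np.float64(0.0006), np.float64(-0.0077), np.float64(-0.0262)] [-2.44, 0.01, -0.02]
[np.float64(0.0007), np.float64(-0.0077), np.float64(-0.0259)] [-2.44, 0.01, -0.02]
```

Request:
{"api": "carry_out", "payload": {"commands": [[0,-0.004,-0.014,-1.2,0,0],[0,-0.008,-0.029,-2.4,0,0],[0,-0.008,-0.029,-2.4,0,0],[0,-0.008,-0.029,-2.4,0,0],[0,-0.008,-0.028,-2.4,0,0],[0,-0.008,-0.028,-2.4,0,0],[0,-0.008,-0.028,-2.4,0,0],[0,-0.008,-0.027,-2.4,0,0]]}}

```text
t: 20.45
ee_pos: [594.1, -209.4, 165.5]
orientation: [1.46, 1.032, -1.465]
ft_force: [0.3, 0.7, -1.9]
width: 26.5
```

Request:
{"api": "carry_out", "payload": {"commands": [[0,-0.008,-0.027,-2.4,0,0],[0,-0.008,-0.027,-2.4,0,0],[0,-0.006,-0.015,-2.4,0,0],[0,0,0,-1,0,0],[0,0,0,0,0,0]]}}

```text
t: 21.08
ee_pos: [592.0, -129.7, 162.4]
orientation: [1.347, 1.126, -1.357]
ft_force: [-0.8, 0.4, -2.3]
width: 27.0
```

```bash
python3 plan.py 597.9 -99.7 138 -9.5 4
```

```text
t 21.075 at [ 592.  -129.7  162.4] yaw -11.0 w 27.0
[np.float64(0.0061), np.float64(0.0002), np.float64(-0.0076)] [-0.38, -0.06, 0.2]
[np.float64(0.0061), np.float64(0.0002), np.float64(-0.0076)] [-0.38, -0.06, 0.2]
[np.float64(0.0061), np.float64(0.0001), np.float64(-0.0076)] [-0.38, -0.06, 0.2]
[np.float64(0.0061), np.float64(0.0), np.float64(-0.0076)] [-0.38, -0.06, 0.2]
```

Request:
{"api": "carry_out", "payload": {"commands": [[0.006,0,-0.0075,-0.4,0,0.2],[0.006,0,-0.0075,-0.4,0,0.2],[0.006,0,-0.0075,-0.4,0,0.2],[0.006,0,-0.0075,-0.4,0,0.2],[0,0,0,0,0,0]]}}

```text
t: 21.7
ee_pos: [597.3, -99.8, 136.1]
orientation: [1.333, 1.129, -1.328]
ft_force: [-0.2, -0.1, -1.9]
width: 26.9
```

```bash
python3 plan.py 597.9 -99.7 93 -9.5 4
python3 - <<'E'
from h import *
b=look('side');a=look('scene');o=ctrl.get_obs()['ee_pos']
c=lambda d,u,v,r:cv2.resize(d['pixels'][v-r:v+r,u-r:u+r],(390,390),interpolation=cv2.INTER_CUBIC)
cv2.imwrite('pics/over2.png',np.hstack([c(a,255,180,60),c(b,255,265,60)]))
for n,d,x0,y0,x1,y1 in(('a',a,245,120,300,230),('b',b,215,215,262,330)):
    h=cv2.cvtColor(d['pixels'],cv2.COLOR_BGR2HSV);m=cv2.inRange(h,(8,90,60),(25,255,255));q=np.zeros_like(m);q[y0:y1,x0:x1]=m[y0:y1,x0:x1]
    k,l,s,c2=cv2.connectedComponentsWithStats(q);i=1+s[1:,4].argmax();print(n,s[i],c2[i].round(1),'p2 at base/mid height',proj(d,[597.9,-99.7,o[2]-85]).round(1),proj(d,[597.9,-99.7,o[2]-35]).round(1))
E
python3 chk.py | head -1
```

```text
t 21.7 at [597.3 -99.8 136.1] yaw -9.5 w 26.9
[np.float64(0.0108), np.float64(0.0001), np.float64(-0.0)] [0.01, -0.06, -0.01]
[np.float64(0.0108), np.float64(0.0001), np.float64(-0.0)] [0.01, -0.06, -0.01]
[np.float64(0.0108), np.float64(0.0001), np.float64(-0.0)] [0.01, -0.06, -0.01]
[np.float64(0.0108), np.float64(0.0001), np.float64(-0.0)] [0.01, -0.06, -0.01]
a [ 256  139   25   50 1083] [268.5 163.8] p2 at base/mid height [267.1 181.4] [266.9 160.7]
b [221 229  27  47 942] [235.2 250.7] p2 at base/mid height [236.4 268.6] [234.5 250.1]
short p1 ([223, 167, 14, 12, 138], array([229.2, 172.8]), array([523.1, -62.3])) None
```

Both views have the bottle within 1–2 px of pocket 2's axis. Lowering it; the floor is expected at a reading of about 91.4.

Request:
{"api": "carry_out", "payload": {"commands": [[0.01,0,0,0,0,0],[0.01,0,0,0,0,0],[0.01,0,0,0,0,0],[0.007,0,0,0,0,0],[0,0,0,0,0,0]]}}

```text
t: 22.52
ee_pos: [597.8, -101.1, 97.1]
orientation: [1.335, 1.127, -1.328]
ft_force: [0.7, 0.5, -2.0]
width: 27.1
```

Request:
{"api": "carry_out", "payload": {"commands": [[0.002,0,0,0,0,0],[0,0,0,0,0,0],[0.0015,0,0,0,0,0],[0,0,0,0,0,0]]}}

```text
t: 23.02
ee_pos: [598.4, -101.2, 94.1]
orientation: [1.335, 1.126, -1.327]
ft_force: [-0.3, 0.4, -2.0]
width: 26.8
```

Request:
{"api": "carry_out", "payload": {"commands": [[0.0015,0,0,0,0,0],[0,0,0,0,0,0]]}}

```text
t: 23.28
ee_pos: [598.6, -101.2, 92.8]
orientation: [1.335, 1.125, -1.327]
ft_force: [0.3, -0.1, -1.5]
width: 27.2
```

Request:
{"api": "carry_out", "payload": {"commands": [[0.0015,0,0,0,0,0],[0,0,0,0,0,0]]}}

```text
t: 23.52
ee_pos: [598.8, -101.2, 91.4]
orientation: [1.336, 1.125, -1.326]
ft_force: [-0.6, -0.6, -2.0]
width: 26.4
```

Request:
{"api": "carry_out", "payload": {"commands": [[0.001,0,0,0,0,0],[0,0,0,0,0,0]]}}

```text
t: 23.78
ee_pos: [599.3, -101.1, 91.5]
orientation: [1.336, 1.124, -1.326]
ft_force: [-0.2, -0.1, -1.0]
width: 26.9
```

The reading stalls at 91.5, so the bottle is on the floor. Releasing and backing off.

Request:
{"api": "carry_out", "payload": {"commands": [[0,0,0,0,0,0],[0,0,0,0,0,0],[0,0,0,0,0,0],[0,0,0,0,0,0],[0,0,0,0,0,0],[0,0,0,0,0,0]], "grip": 0}}

```text
t: 24.52
ee_pos: [599.4, -101.3, 91.3]
orientation: [1.336, 1.124, -1.326]
ft_force: [-0.8, -0.5, 0.5]
width: 83.4
```

Request:
{"api": "carry_out", "payload": {"commands": [[-0.01,0,0,0,0,0],[-0.03,0,0,0,0,0],[-0.04,0,0,0,0,0],[-0.04,0,0,0,0,0],[-0.03,0,0,0,0,0],[0,0,0,0,0,0],[0,0,0,0,0,0],[0,0,0,0,0,0]]}}

```text
t: 25.52
ee_pos: [597.6, -101.5, 247.4]
orientation: [1.336, 1.124, -1.326]
ft_force: [0.1, 0.9, 0.7]
width: 87.9
```

```bash
python3 chk.py
python3 - <<'E'
from h import *
a=load('scene');b=load('side');w=look('wrist')
c=lambda d,u,v,r:cv2.resize(d['pixels'][v-r:v+r,u-r:u+r],(390,390),interpolation=cv2.INTER_CUBIC)
cv2.imwrite('pics/fin.png',np.hstack([c(a,250,185,60),c(b,258,260,65)]))
o=ctrl.get_obs();print(o['t'],o['ee_pos'],o['ft_force'],o['width'])
E
```

```text
short p1 ([223, 167, 14, 12, 142], array([229.2, 172.7]), array([523.3, -62.2])) None
mid p2 ([262, 147, 13, 12, 141], array([268.2, 152.6]), array([ 594.8, -105.4])) None
short orig None None
mid orig None None
25.675 [ 597.64193123 -101.53219485  247.33269279] [-0.81341464  0.46502036 -0.58923515] 87.38353020202703
```

View pics/fin.png

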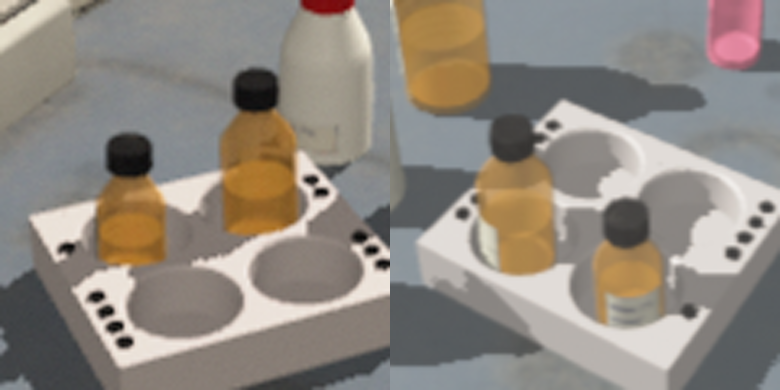

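The final view shows both bottles upright, released and centred: the short one in the single-stud pocket and the middle one in the two-stud pocket. Handing in.

```bash
python3 -c "
from workcell import ctrl
print(ctrl.close_job())"
```

```text
the job is handed in; nothing more can be done
None
```

I stood the shortest amber bottle in pocket 1 and released it, then stood the middle-sized one in pocket 2 and released it. The job was handed in at about 26 s, and the interface reports no verdict.

**Final checks:**
- **Position:** Against pocket positions measured in the same scene camera, the short bottle's cap is about 4–5 mm off centre and the middle one's about 1 mm off. The raw scene numbers are 5–7 mm off in y because that camera has a bias of a few mm.
- **Set-down:** Both bottles look upright in the last scene and side crops. For each, the z reading stalled within about 0.1 mm of the height predicted for the pocket floor.
- **Robot:** The gripper is open and well above both bottles, with no contact force.

**What failed or disagreed:**
- **First grasp missed:** The fingers closed above the short bottle's cap. The reported tool point was about 20 mm lower than where the fingertips appeared in the images. I went 20 mm lower for the second grasp, which held, and allowed for the offset after that.
- **No side-view cap numbers:** The final cap measurement found nothing in the side camera, so that view was only checked by eye.

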